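# Seat a valve cartridge with the hinged clamp

## Task

Stand the loose valve cartridge nose down in the bore of the block on the seating press and let go while it still stands well proud on its stiff rings. Then swing the hinged clamp over it by the cross handle and press until you feel the cartridge come fully home: keep about 20 newtons at the handle for a second, never more than 30. Leave the clamp closed on it, and do not disturb the nut, carton, bolt and mug.

Things in the scene. Friction and masses are not known exactly. Their poses are not given: they have to be found in the camera images.
- cartridge: loose steel valve cartridge, 82 mm tall, 0.14 to 0.28 kg, standing upright on the bench on its nose. Round: nose 30 mm diameter and 50 mm long with a 3 mm chamfer at the foot and two black rings, above it a collar 42 mm diameter and 8 mm thick, above that a plain grip stem 24 mm diameter and 24 mm tall. Origin: centre of the foot of the nose; z runs up its axis.
- press: seating press bolted to the bench: base plate 90 x 190 x 10 mm, on it an aluminium block 70 x 70 mm, its top 70 mm above the bench, with an upright round bore, and at the -y end a 137 mm high bracket that carries the hinged clamp. Origin: at bench height on the bore's axis. x axis parallel to the hinge, y from the hinge past the bore to where the closed handle lies, z up.
- bore_mouth (a point): centre of the bore (32 mm diameter, 3 mm chamfer) at the block's top; axes as the press. A cartridge let in stops on its stiff rings, collar 15 to 19 mm above the block; deeper takes 25 N on it. Fully home the collar is still 1 to 8 mm above the block: the packing below differs from job to job and is hidden, only a sudden rise in force tells.
- hinge_axis (a point): centre of the clamp's hinge, 75 mm from the bore's axis towards the press's -y and 125 mm above the bench; the hinge runs along the press's x axis
- handle (a point): centre of the clamp's cross handle, a round rubber bar 16 mm thick and 112 mm long overall, parallel to the hinge and 165 mm from it, at the end of the clamp's arm, which is 16 mm wide and 14 mm thick and meets the bar at its middle. It moves with the clamp.
- clamp (a joint): angle of the clamp arm, rad: 0 = arm level over the bore (closed), 1.57 = upright, about 1.8 to 2.0 = open, leaning back, as at the start. The hinge is stiff (about 0.2 N m), so the arm stays where it is left. Closed on a fully home cartridge it reads -0.03 to 0.08.
- pressure_pad (a point): black round pad, 24 mm diameter, under the clamp arm, 75 mm from the hinge; its face, where this point lies, is 20.5 mm below the arm's centre line and presses on the cartridge's top. A force at the handle acts 2.2 times stronger at the pad.
- nut: steel nut, 24 mm wide, lying on the bench; leave alone
- carton: yellow carton, 70 x 100 x 45 mm; leave alone
- bolt: bright bolt, 85 mm long, lying on the bench; leave alone
- mug: white mug, 95 mm tall; leave alone
Not all that is in view belongs to the job. Of the things like the cartridge, leave any that is blue or turquoise; of the rest the larger one is meant.

How it is judged (in metres and radians):
On the way, in this order (a step that is already met when the one before it is completed fails the run):
1. the cartridge stands released in the bore, upright, its collar still more than 10 mm above the block (horizontal distance between cartridge and bore_mouth below 0.003 m and z of cartridge in the frame of bore_mouth between -0.04 and -0.025 m and angle between cartridge's own z axis and vertical below 0.12 rad and contact force between the fingers and cartridge below 0.1 N), for 0.2 s.
2. the clamp's pad holds the cartridge hard home with more than 33 N (15 N at the handle) (contact force between clamp and cartridge above 33 N and z of cartridge in the frame of bore_mouth below -0.0405 m and contact force between the fingers and cartridge below 0.1 N), for 0.3 s.
At the end, for the whole second after the job is handed in: The cartridge is upright (within 0.08 rad) and centred (3 mm) in the bore, driven home (collar less than 9.5 mm above the block, after the pad had pressed it with over 33 N against its stop), and the clamp is left closed on it, below 0.12 rad; all at rest (horizontal distance between cartridge and bore_mouth below 0.003 m and z of cartridge in the frame of bore_mouth below -0.0405 m and angle between cartridge's own z axis and vertical below 0.08 rad and value of joint clamp below 0.12 rad and linear speed of cartridge below 0.01 m/s and velocity of joint clamp below 0.05 rad/s); the robot touches nothing.
It fails at once if the pad presses the cartridge with more than 70 N (32 N at the handle) (contact force between clamp and cartridge above 70 N).
It fails at once if a bystander is moved more than 15 mm (distance of any of nut, carton, bolt, mug from where it was at the start of the episode above 0.015 m).
It also fails if it takes over 72 s, if anything falls off the work surface, if the arm or the gripper's body presses on something with over 40 N, if the wrist force passes 120 N, or if a joint passes its speed limit or range.

## Robot

A 6-joint arm with a two-finger parallel gripper is mounted at the origin on the work surface; the furniture and walls round the work are solid. World frame = base frame: x ahead of the robot, y to its left, z up, the work surface at z = 0. Lengths are in mm, angles in rad, forces in N, time in s.
With the tool pointing down it reaches from about 300 to 775 mm from the base axis. Payload 14.6 kg.
Tool frame: the origin (TCP) lies on the centre line of the jaws, within the pads' length; the fingertips stand 19 mm ahead of it and the grasp point (between the pads) is the TCP (bot.tip_reach is the distance from the TCP to the fingertips, in mm); z points along the fingers, y is the line along which they close (so a half turn about z gives the same grasp; the last joint's range is limited). The gripper opens to 85 mm and grips with 20 to 120 N. Pads are 22 mm wide; open, the fingers measure 114 mm over their backs; the gripper's body (76 mm by 85 mm) begins 54 mm behind the grasp point. The pads swing forward as they close: fully open they stand 13 mm farther back than shut.
Start: joints at [1.231, 0.3, 1.521, -0, 1.321, -0.067], TCP at [148.184, 529.652, 250.281] pointing down, gripper open.
Joint ranges: [-3.03, 3.03], [-0.79, 2.21], [0.23, 2.52], [-1.04, 4.18], [0, 3.07], [-2.55, 2.55]. Speed limits (rad/s): [2.22, 2.22, 2.57, 3.14, 3.14, 3.14].

## Interface

Orientations are given as a unit quaternion [w, x, y, z].
In Python, from rig import bot gives the robot as it stands. Calls block until the motion is done:
- bot.move_to(position, orientation): joint-space move of the TCP to a pose.
- bot.servo_line(position, attitude=None, speed=150, until_force=None): straight line of the TCP; attitude=None keeps the orientation; speed is the mean speed in mm/s. With until_force (N) it stops when the force on the tool has changed by that much, and returns True; else False.
- bot.move_joints(angles): joint-space move.
- bot.move_gripper(opening, grip_force=None): finger opening in mm; grip_force is the grip in N (None keeps the last); returns when the fingers have stopped.
- bot.dwell(seconds).
- bot.ik(position, orientation): joint angles nearest the present ones, or None.
- bot.read_state(): the state.
- bot.read_camera(name): name is "scene" or "top" or "wrist"; returns a dict with "image" (420x560x3 uint8, blue, green, red), "depth" (420x560 float32, mm along the optical axis (not along the pixel's ray), 0 where there is no reading), "fovy" (degrees; the focal length in pixels is half the picture's height over the tangent of half this angle, whatever the lens; pixels are square), "cx", "cy" (the principal point, pixels), "eye" and "attitude" of the camera in the world; the wrist camera has in their place "mount" (4x4, takes a point from camera to tool coordinates, whose origin is the TCP and whose axes are the flange's). Camera axes: x right, y down, z forward; pixel columns grow to the right and rows downward; lengths in mm; the calibration is good to about 2 mm. A picture is of the moment at which its call begins: read the wrist's pose just before it.
A pose or a line that the arm cannot do raises bot.MotionError and nothing moves.
- bot.finish_job(): hands the job in; it is judged then, once.
The state is a dict: "clock": time; "joint_positions": joint angles; "qvel": joint speeds; "effort": joint torques, N m; "ee_pos": TCP position; "tool_rot": TCP orientation; "ft_force": force on the tool from outside, world axes, zero at the start; "moment": the same for the moment, N m; "grip_width": finger opening in mm; "grip_force": force on a finger pad.
Only numpy, scipy, OpenCV 4.12 (cv2) and the standard library are available. Lean on these libraries where they do the work, as an engineer would, in place of code of your own. Each camera call takes 0.05 s, during which the arm holds its last target. There are 200 camera calls.

## Working session

There is one attempt and no reset: what is moved stays moved. The work goes in short steps, each a Python script; the robot and the scene stay as the last script left them, time stands still between calls to the robot, and variables do not carry over. Pictures are saved under pics/ and viewed, at most 10 in all, crops included, and the job is handed in when it is done.

```bash
mkdir -p pics; ls; cat > h.py <<'E'
import numpy as np, cv2, pickle
from scipy.spatial.transform import Rotation as R
from rig import bot
def rot(q): return R.from_quat([q[1],q[2],q[3],q[0]]).as_matrix()
def cloud(c):
    h,w=c["depth"].shape; f=h/2/np.tan(np.radians(c["fovy"])/2)
    u,v=np.meshgrid(np.arange(w),np.arange(h)); d=c["depth"].astype(float)
    p=np.dstack([(u-c["cx"])/f*d,(v-c["cy"])/f*d,d])
    if "T" in c: return p@c["T"][:3,:3].T+c["T"][:3,3]
    A=np.array(c["attitude"]); A=rot(A) if A.size==4 else A.reshape(3,3)
    return p@A.T+np.array(c["eye"])
def snap(n,save):
    s=bot.read_state(); c=bot.read_camera(n)
    if "mount" in c:
        T=np.eye(4);T[:3,:3]=rot(s["tool_rot"]);T[:3,3]=s["ee_pos"];c["T"]=T@np.array(c["mount"])
    c["P"]=cloud(c); pickle.dump(c,open(f"{save}.pkl","wb")); return c
E
python3 - <<'E'
from h import *
for n in ("top","scene"):
    c=snap(n,n); cv2.imwrite(f"pics/{n}0.png",c["image"]); print(n,c["eye"],c["attitude"],c["fovy"],c["cx"],c["cy"])
print(bot.read_state())
E
```

```text
pics
top [ 265.43299621  -44.42059362 1316.07304221] [ 0.06427678 -0.69569096  0.71344025 -0.05371774] 51.9021508047218 286.4007708908884 207.9509593994354
scene [538.39167937 490.79150309 829.02025442] [-0.02270828  0.09143108  0.94911588 -0.30050581] 57.905616621792134 275.98586444057224 211.0400009033812
{'clock': 0.1, 'joint_positions': array([ 1.23143388e+00,  3.00434489e-01,  1.52148497e+00,  1.91526967e-05,
        1.32069260e+00, -6.65804080e-02]), 'qvel': array([ 0.00071835, -0.00240159, -0.00259655, -0.00065582,  0.00213758,
        0.00108649]), 'effort': array([ 1.92625455e-03, -5.44373953e+01, -3.62364399e+01, -1.08876447e-04,
        3.06364869e-03,  6.41786255e-05]), 'ee_pos': array([148.10666875, 529.50235084, 249.7820441 ]), 'tool_rot': array([-1.11833147e-04,  1.35970880e-01,  9.90712703e-01, -4.97370359e-04]), 'ft_force': array([-0.42548492, -0.531954  ,  1.18674764]), 'moment': array([ 0.02372845,  0.01674804, -0.02253299]), 'grip_force': 0.0, 'grip_width': 85.31696541267723}
```

View pics/top0.png

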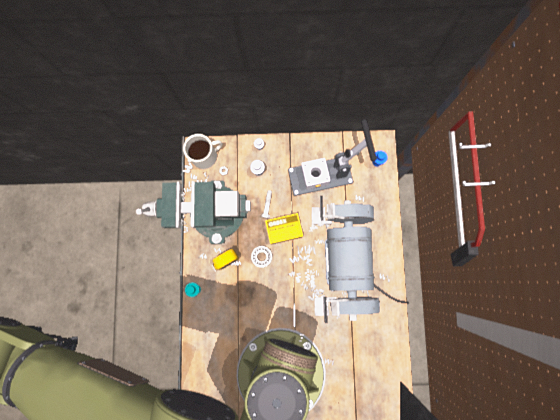

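View pics/scene0.png

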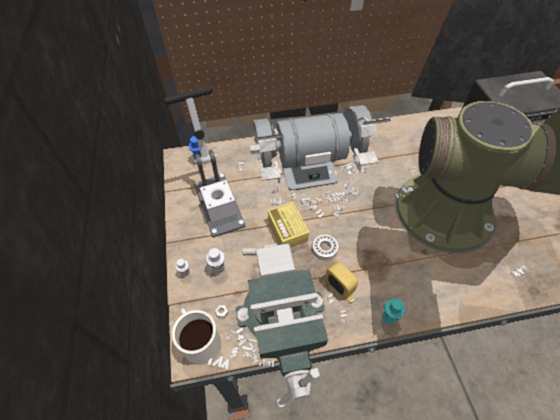

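The top view shows four things like the cartridge: grey at (257,168), grey at (259,143), blue at (380,158) and teal at (192,290). The blue and teal ones are ruled out. Of the two greys, (257,168), which is (215,259) in the scene view, looks larger. The press is at (316,173) with its handle at (368,140). I'll confirm the choice in an enlarged crop and measure.

```bash
python3 - <<'E'
from h import *
s=pickle.load(open("scene.pkl","rb"));t=pickle.load(open("top.pkl","rb"))
cv2.imwrite("pics/crop1.png",np.hstack([cv2.resize(s["image"][80:290,150:290],(400,600),interpolation=3),cv2.resize(t["image"][115:215,235:302],(400,600),interpolation=3)]))
for nm,c in(("top",t),("scene",s)):
    P=c["P"].reshape(-1,3); P=P[c["depth"].ravel()>0]
    print(nm)
    # clusters of stems/collars at higher z
    m=(P[:,2]>8)&(P[:,2]<400)&(P[:,0]>300)&(P[:,0]<800)&(abs(P[:,1])<400)
    Q=P[m]; g=np.zeros((250,400),np.uint8); ij=((Q[:,:2]-[300,-400])/2).astype(int); g[ij[:,0].clip(0,249),ij[:,1].clip(0,399)]=1
    g=cv2.dilate(g,np.ones((3,3),np.uint8)); n,l,st,ce=cv2.connectedComponentsWithStats(g)
    lab=l[ij[:,0].clip(0,249),ij[:,1].clip(0,399)]
    for k in range(1,n):
        q=Q[lab==k]
        if len(q)>25: print(len(q),q.min(0).round(),q.max(0).round(),np.median(q,0).round())
E
```

```text
top
3094 [ 300. -271.    8.] [478. -91. 248.] [ 387. -186.  179.]
350 [304. 113.   9.] [364. 192.  74.] [332. 152.  65.]
259 [311.  22.   8.] [371.  82.  27.] [341.  52.  16.]
75 [ 328. -110.    8.] [371. -57.  34.] [351. -83.  22.]
836 [379. -73.   8.] [465.  42.  55.] [420. -19.  46.]
2802 [383.  76.   8.] [580. 250. 166.] [466. 173. 152.]
1078 [419. 246.   8.] [578. 314. 165.] [480. 283. 156.]
330 [453. 326.  88.] [508. 384. 188.] [475. 353. 114.]
136 [459.  19.   8.] [543.  47.  29.] [497.  31.  16.]
2151 [ 526. -254.    8.] [659. -35. 295.] [ 587. -161.   68.]
167 [587.  36.  11.] [627.  76.  86.] [602.  55.  61.]
959 [588. 164.   8.] [702. 292. 101.] [661. 229.  59.]
44 [596. 154.   8.] [624. 177.  21.] [610. 167.  13.]
152 [ 607. -334.    9.] [ 648. -297.   88.] [ 621. -311.   60.]
84 [670.  39.   8.] [702.  67.  65.] [683.  52.  44.]
19087 [ 778. -400.    8.] [785. 400. 400.] [782.  -2. 251.]
scene
4323 [ 300. -267.    8.] [485. -96. 243.] [ 380. -155.  147.]
748 [307. 122.   9.] [366. 195.  68.] [340. 165.  61.]
376 [313.  21.   8.] [374.  83.  18.] [343.  54.  14.]
87 [ 329. -109.    8.] [372. -56.  31.] [356. -84.  20.]
1201 [379. -73.   8.] [467.  38.  49.] [424.  -8.  43.]
8419 [384. 102.   8.] [587. 384. 184.] [486. 232. 152.]
69 [500.  22.   8.] [545.  36.  17.] [528.  30.  12.]
2675 [ 531. -252.    8.] [663. -33. 291.] [ 597. -150.   69.]
341 [587.  37.   8.] [630.  79.  83.] [607.  66.  57.]
82 [590. 256.   8.] [630. 293.  18.] [614. 277.  14.]
74 [600. 155.   8.] [625. 180.  15.] [612. 168.  12.]
155 [ 620. -328.   11.] [ 650. -291.   84.] [ 633. -303.   57.]
1996 [620. 169.   8.] [703. 279.  97.] [662. 231.  56.]
172 [672.  38.   9.] [703.  68.  60.] [686.  59.  40.]
31056 [ 780. -400.    8.] [785. 395. 400.] [783. 160. 276.]
```

View pics/crop1.png

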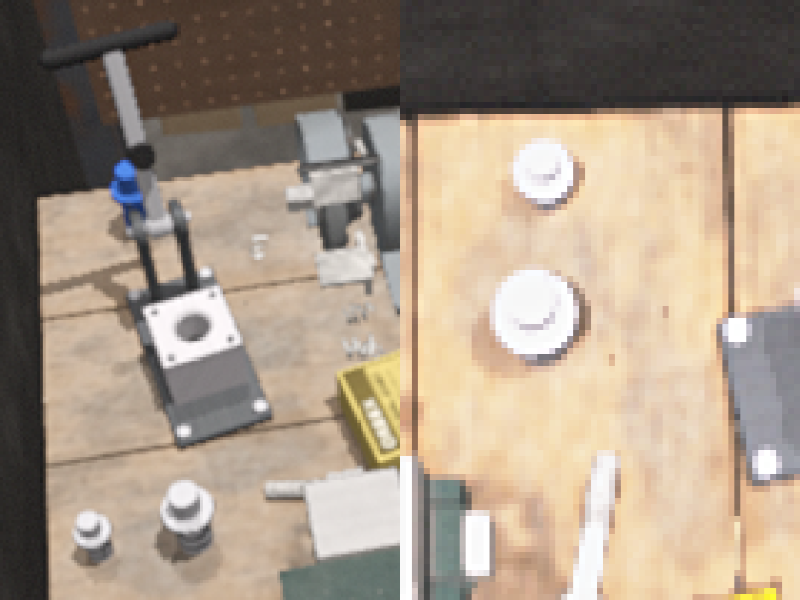

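The crop confirms it: the larger grey piece with two rings is the one meant, at world roughly (607,56). Next I'll move over the press for a close wrist view of both.

```bash
python3 - <<'E'
from h import *
print(bot.tip_reach, bot.read_camera("wrist")["mount"])
bot.move_to([585,-10,330],[0,0,1,0]); bot.dwell(.3)
print(bot.read_state()["joint_positions"],bot.read_state()["ft_force"])
c=snap("wrist","w1"); cv2.imwrite("pics/w1.png",c["image"])
E
```

```text
19.0 [[ 6.77042934e-04 -9.45063208e-01 -3.26886944e-01  8.32368482e+01]
 [ 9.99999761e-01  5.93036850e-04  3.56653779e-04  1.03610509e+00]
 [-1.43204361e-04 -3.26887107e-01  9.45063383e-01 -1.24317298e+02]
 [ 0.00000000e+00  0.00000000e+00  0.00000000e+00  1.00000000e+00]]
[-7.92452891e-02  3.34920901e-01  1.29219529e+00 -2.24709825e-05
  1.51446364e+00 -1.65040188e+00] [ 0.15192769 -0.57998691 -0.70620217]
```

View pics/w1.png

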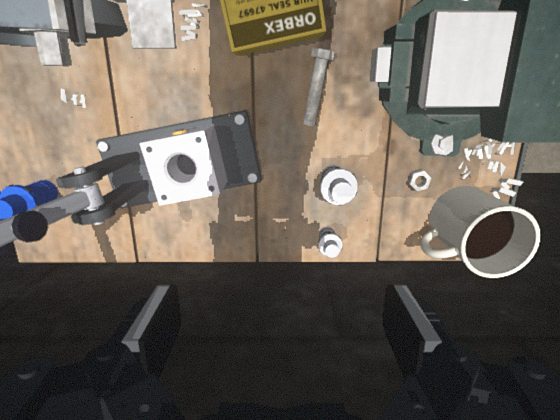

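The wrist view shows the press at (180,166) with its hinge toward (90,195), the cartridge at (340,186), the small decoy at (330,242), and the nut, bolt and mug clear of the work. I'll fit the geometry from depth.

```bash
python3 - <<'E'
from h import *
from scipy.optimize import least_squares
def circ(q,r):
    o=least_squares(lambda p:np.hypot(q[:,0]-p[0],q[:,1]-p[1])-r,q[:,:2].mean(0),loss='soft_l1'); return o.x.round(1), np.std(o.fun).round(2)
def edge(m):
    k,_=cv2.findContours(m.astype(np.uint8),cv2.RETR_LIST,cv2.CHAIN_APPROX_NONE); return k
for nm in("w1","scene","top"):
    c=pickle.load(open(nm+".pkl","rb"));P=c["P"];Z=P[...,2]
    near=lambda x,y,r:np.hypot(P[...,0]-x,P[...,1]-y)<r
    blk=near(592,-85,70)&(abs(Z-69)<6)&(c["image"].min(2)>110)
    q=P[blk]; 
    r=cv2.minAreaRect(q[:,:2].astype(np.float32)); print(nm,"block",r,np.median(q[:,2]).round(1),len(q))
    # bore: hull of filled block minus points -> hole pixels at rim
    m=blk.astype(np.uint8); 
    f,S=None,None
    ks,h=cv2.findContours(m,cv2.RETR_CCOMP,cv2.CHAIN_APPROX_NONE)
    hs=[k for k,hh in zip(ks,h[0]) if hh[3]>=0]; 
    if hs:
        k=max(hs,key=cv2.contourArea)[:,0]; q=P[k[:,1],k[:,0]]; e=cv2.fitEllipse(q[:,:2].astype(np.float32)) if len(q)>5 else 0; print(" bore",e,circ(q,17.5))
    s=near(607,57,35)
    for a,b,nn,rr in((77,90,"stem",12),(54,64,"collar",21)):
        mm=s&(Z>a)&(Z<b); q=P[mm]
        if len(q)>8:
            cc=cv2.minEnclosingCircle(q[:,:2].astype(np.float32)); print(" ",nn,cc,np.median(q[:,2]).round(1),q[:,:2].mean(0).round(1),len(q))
    # handle / arm
    q=P[(Z>200)&(Z<310)&near(600,-210,110)]
    if len(q): 
        top=q[q[:,2]>q[:,2].max()-25]; r=cv2.minAreaRect(top[:,:2].astype(np.float32)); print(" handle",r,top[:,2].max(),np.percentile(q[:,2],[5,50,95]).round())
E
```

```text
w1 block ((584.4287109375, -117.65809631347656), (70.33867645263672, 70.63651275634766), 10.787872314453125) 70.7 3415
 bore ((584.1243896484375, -117.4619140625), (32.411067962646484, 32.53368377685547), 32.42519760131836) (array([ 584.1, -117.3]), np.float64(0.35))
  stem ((607.2604370117188, 56.58876419067383), 12.01513671875) 82.8 [606.7  56. ] 387
  collar ((607.3937377929688, 56.68418502807617), 22.209623336791992) 58.7 [603.  54.] 612
 handle ((601.5723266601562, -202.2388153076172), (23.86791229248047, 25.878177642822266), 22.436588287353516) 217.54711284425687 [201. 209. 214.]
scene block ((585.8043212890625, -117.01532745361328), (70.01173400878906, 73.73434448242188), 10.693499565124512) 68.2 536
 bore ((585.8471069335938, -115.2260513305664), (33.43459701538086, 36.56057357788086), 179.7875213623047) (array([ 585.9, -115.3]), np.float64(0.97))
  stem ((608.350830078125, 58.02226257324219), 11.941356658935547) 80.5 [608.5  58.7] 84
  collar ((607.6702880859375, 59.40126037597656), 21.04092025756836) 57.0 [607.4  64.4] 138
 handle ((608.56689453125, -234.24661254882812), (110.22403717041016, 18.368425369262695), 12.968419075012207) 291.1972690265094 [206. 279. 289.]
top block ((584.0120239257812, -117.1336669921875), (70.53662109375, 69.92382049560547), 10.503875732421875) 70.2 429
 bore ((583.2936401367188, -117.34706115722656), (33.697574615478516, 35.94806671142578), 1.6156443357467651) (array([ 583.3, -117.3]), np.float64(0.94))
  stem ((606.5404052734375, 56.88041305541992), 12.132122993469238) 81.9 [606.5  57.1] 52
  collar ((607.7630615234375, 56.662967681884766), 22.051790237426758) 58.6 [603.7  55.7] 89
 handle ((605.723876953125, -236.8962860107422), (108.26679992675781, 20.782054901123047), 10.62767505645752) 295.0037266814835 [207. 287. 293.]
```

```bash
cat >> h.py <<'E'
TH=np.radians(10.6); B=np.array([584.3,-117.3,0]); 
PX=np.array([np.cos(TH),np.sin(TH),0]); PY=np.array([-np.sin(TH),np.cos(TH),0])
def quat(y):
    z=np.array([0,0,-1.]); x=np.cross(y,z); q=R.from_matrix(np.c_[x,y,z]).as_quat(); return [q[3],q[0],q[1],q[2]]
def st(): 
    s=bot.read_state(); print(round(s["clock"],2),s["ee_pos"].round(1),"F",s["ft_force"].round(1),"w",round(s["grip_width"],1),"g",round(s["grip_force"],1)); return s
E
python3 - <<'E'
from h import *
Q=quat(PX); print(bot.ik([607,57,80],Q), bot.ik([*B[:2],117],Q))
bot.move_gripper(60); bot.move_to([607.1,56.8,150],Q); bot.servo_line([607.1,56.8,80],speed=80); st()
bot.move_gripper(10,60); st()
bot.servo_line([607.1,56.8,230],speed=150); st()
bot.servo_line([*B[:2],200],speed=200); bot.dwell(.2); st()
c=snap("wrist","w2"); cv2.imwrite("pics/w2.png",c["image"])
E
```

```text
[ 3.35613275e-02  6.12421590e-01  1.49108711e+00 -4.44089210e-16
  1.03808395e+00 -1.51443573e-01] [-2.59571938e-01  5.36534045e-01  1.51444607e+00 -4.44089210e-16
  1.09061254e+00 -4.44576839e-01]
5.72 [607.4  56.8  80.6] F [ 0.1 -0.4  0.5] w 59.7 g 0.0
6.16 [607.3  56.8  80.5] F [-2.4 -0.4  6.5] w 21.7 g 58.7
7.31 [606.8  56.8 228.9] F [-1.   0.2 -1.9] w 21.9 g 58.8
8.55 [ 584.5 -116.5  200.1] F [ 0.4 -0.3 -0.9] w 21.9 g 58.8
```

View pics/w2.png

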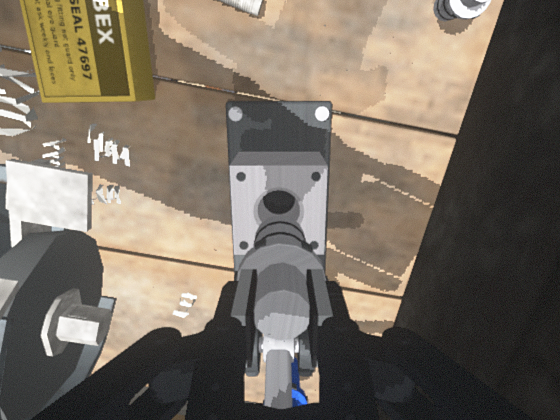

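The cartridge hangs upright, with its nose at (280,235) lined up with the bore at (279,205). I'll lower it with force monitoring.

```bash
python3 - <<'E'
from h import *
bot.servo_line([*B[:2],160],speed=80); bot.dwell(.1); st()
h=bot.servo_line([*B[:2],112],speed=20,until_force=9); print(h); st()
E
```

```text
9.35 [ 584.5 -117.4  160.5] F [ 0.5  0.1 -1.7] w 22.3 g 58.8
True
11.25 [ 584.2 -117.4  117. ] F [-2.3  1.1  6.2] w 21.7 g 59.4
```

It stopped at TCP z 117, so the foot is about 33 mm deep and resting on the rings. I'll release, retreat and look.

```bash
python3 - <<'E'
from h import *
bot.move_gripper(60); bot.dwell(.3); st()
bot.servo_line([*B[:2],200],speed=120)
bot.servo_line([*(B+PY*90)[:2],340],speed=200); bot.dwell(.2); st()
for n in("wrist","top"):
    c=snap(n,n+"3");P=c["P"]
    if n=="wrist": cv2.imwrite("pics/w3.png",c["image"])
    q=P[(np.hypot(P[...,0]-B[0],P[...,1]-B[1])<25)&(P[...,2]>95)&(P[...,2]<135)]
    t=q[q[:,2]>np.percentile(q[:,2],95)-4]; print(n,len(t),cv2.minEnclosingCircle(t[:,:2].astype(np.float32)),np.median(t[:,2]))
    q=P[(P[...,2]>255)&(P[...,2]<310)&(np.hypot(P[...,0]-606,P[...,1]+235)<75)]
    if len(q)>20: print("handle",cv2.minAreaRect(q[:,:2].astype(np.float32)),q[:,2].max())
E
```

```text
12.0 [ 583.7 -117.3  116. ] F [ 0.1 -0.4 -0.2] w 60.3 g 0.0
14.03 [567.7 -29.3 339.1] F [ 0.2 -0.2  0.5] w 59.6 g 0.0
wrist 364 ((584.9762573242188, -117.46595764160156), 12.128077507019043) 119.08197821710795
top 43 ((584.0082397460938, -118.33052062988281), 11.997673034667969) 119.72694607840094
handle ((605.1290283203125, -233.85635375976562), (108.78445434570312, 25.123991012573242), 11.454568862915039) 294.6167445618122
```

View pics/w3.png

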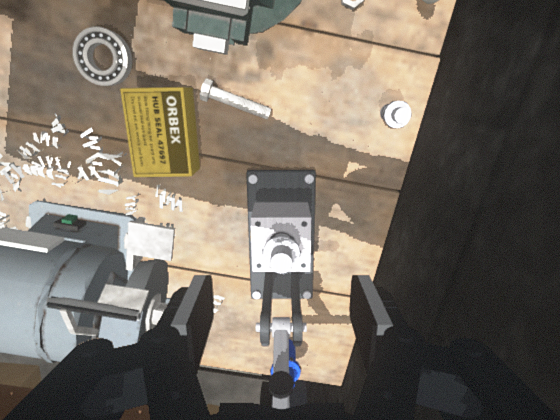

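The cartridge stands upright in the bore at (283,248), top at z 119, and the bystanders look in place. Next I push the handle over from behind, off to one side of the arm.

```bash
python3 - <<'E'
from h import *
H=B-75*PY
def pt(x,y,z): p=H+x*PX+y*PY; return [p[0],p[1],z]
bot.move_gripper(0)
bot.servo_line(pt(-34,-84,345),speed=250); bot.servo_line(pt(-34,-84,293),speed=120); st()
for f in [1.85,1.65,1.45,1.25,1.05,.85,.7]:
    y=165*np.cos(f);z=125+165*np.sin(f)
    h=bot.servo_line(pt(-34,y-18,z+9),speed=70,until_force=14); s=st()
    if h: print("HIT",f); break
else:
    bot.servo_line(pt(-34,y-30,z+9),speed=100); bot.servo_line(pt(-34,y-30,z+90),speed=200)
    c=snap("top","top4");P=c["P"]
    q=P[(P[...,2]>200)&(P[...,2]<260)&(np.hypot(P[...,0]-pt(0,y,z)[0],P[...,1]-pt(0,y,z)[1])<75)]
    print(len(q),pt(0,y,z)); 
    if len(q)>20: print(cv2.minAreaRect(q[:,:2].astype(np.float32)),np.percentile(q[:,2],[50,99]))
    cv2.imwrite("pics/t4.png",cv2.resize(c["image"][90:250,230:430],(800,640))[:600])
E
```

```text
16.48 [ 580.4 -279.5  293.9] F [-0.   0.3  0.8] w 0.2 g 0.0
16.92 [ 576.4 -259.2  293. ] F [ 1.   1.  -0.5] w -0.3 g 0.0
17.53 [ 570.4 -227.5  298.6] F [-1.   0.  -0.1] w 0.0 g 0.0
18.15 [ 564.4 -195.2  297.9] F [-0.  -0.8  0.5] w -0.2 g 0.0
18.77 [ 558.5 -163.6  290.7] F [-0.3  0.2 -0.3] w -0.0 g 0.0
19.38 [ 552.9 -134.1  277.3] F [-0.7  0.4  0.4] w -0.0 g 0.0
20.0 [ 548.  -107.7  258.1] F [0.4 0.6 0.9] w -0.2 g 0.0
20.5 [544.7 -90.7 240.2] F [0.8 0.2 0.6] w -0.3 g 0.0
49 [np.float64(574.88188199212), np.float64(-66.97473148975664), np.float64(231.29591839421903)]
((607.4093627929688, -60.48952865600586), (13.027144432067871, 36.150779724121094), 88.47258758544922) [234.33806116 237.96374451]
```

View pics/t4.png

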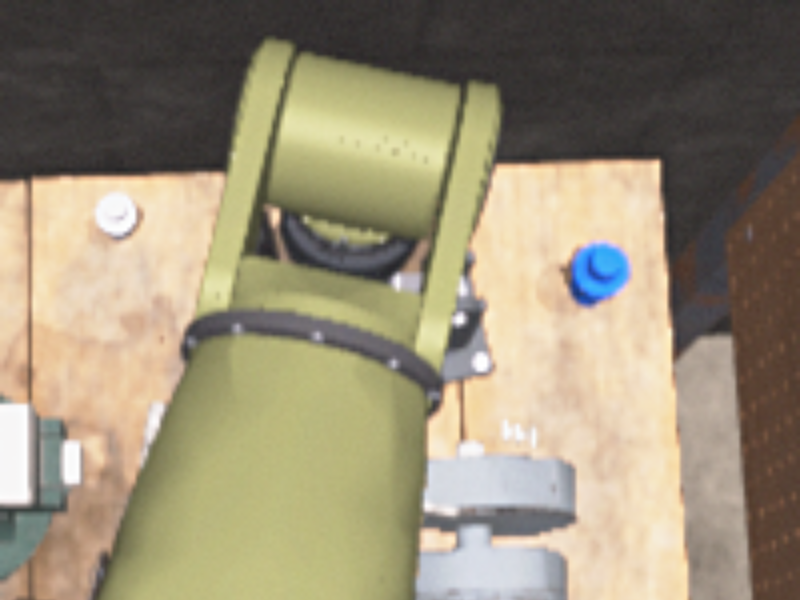

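The arm hides the clamp in the picture, but depth points put the bar at angle 0.7 as commanded. Now over the top: follow the arc down, then press in small force-checked steps.

```bash
cat > press.py <<'E'
from h import *
H=B-75*PY
def pt(f,off=0): p=H+165*np.cos(f)*PY; return [p[0],p[1],125+165*np.sin(f)+27+off]
bot.servo_line(pt(.7,62),speed=200); bot.servo_line(pt(.7,15),speed=150); bot.dwell(.2); F0=st()["ft_force"][2]
fz=lambda: np.mean([(bot.dwell(.01),bot.read_state()["ft_force"][2])[1] for _ in range(4)])-F0
for f in [.7,.6,.5,.4,.32,.26]:
    h=bot.servo_line(pt(f),speed=50,until_force=10); s=st()
    if h: break
log=[];f=f
while f>-.12:
    f-=.5/165
    bot.servo_line(pt(f),speed=15,until_force=9); F=fz(); log.append((round(f,3),round(bot.read_state()["ee_pos"][2],1),round(F,1)))
    if F>18.5: break
print(log); st()
E
python3 press.py
```

```text
22.42 [575.1 -67.1 274.4] F [-0.4  0.1  0.5] w -0.3 g 0.0
22.87 [574.8 -67.  258. ] F [-0.1 -1.3 -0.6] w -0.1 g 0.0
23.35 [573. -57. 245.] F [ 1.1 -0.6  0.3] w 0.1 g 0.0
23.83 [571.4 -48.6 230.9] F [-0.2  0.9 -0.5] w 0.1 g 0.0
24.32 [570.1 -41.5 216.1] F [0.3 0.3 0.4] w -0.3 g 0.0
24.73 [569.2 -37.  203.6] F [-0.1  0.4  0.7] w 0.3 g 0.0
25.08 [568.6 -34.2 194. ] F [ 1.  -0.2  0.3] w -0.0 g 0.0
[(0.257, np.float64(194.1), np.float64(-0.6)), (0.254, np.float64(193.4), np.float64(-0.9)), (0.251, np.float64(193.0), np.float64(-0.3)), (0.248, np.float64(192.5), np.float64(-0.9)), (0.245, np.float64(192.0), np.float64(-0.2)), (0.242, np.float64(191.5), np.float64(-0.2)), (0.239, np.float64(191.0), np.float64(-0.6)), (0.236, np.float64(190.5), np.float64(-0.5)), (0.233, np.float64(190.0), np.float64(-0.4)), (0.23, np.float64(189.5), np.float64(-0.2)), (0.227, np.float64(189.0), np.float64(-0.4)), (0.224, np.float64(188.6), np.float64(-0.4)), (0.221, np.float64(188.1), np.float64(-0.3)), (0.218, np.float64(187.6), np.float64(-0.3)), (0.215, np.float64(187.1), np.float64(-0.3)), (0.212, np.fl
[... 2453 characters left out ...]
2)), (0.045, np.float64(160.0), np.float64(8.9)), (0.042, np.float64(159.5), np.float64(8.7)), (0.039, np.float64(159.0), np.float64(9.4)), (0.036, np.float64(158.5), np.float64(9.1)), (0.033, np.float64(158.0), np.float64(9.7)), (0.03, np.float64(157.6), np.float64(10.0)), (0.027, np.float64(157.1), np.float64(10.0)), (0.024, np.float64(156.7), np.float64(10.8)), (0.021, np.float64(156.3), np.float64(11.6)), (0.018, np.float64(155.8), np.float64(12.6)), (0.015, np.float64(155.4), np.float64(13.2)), (0.012, np.float64(155.0), np.float64(14.2)), (0.008, np.float64(154.7), np.float64(16.7)), (0.005, np.float64(154.5), np.float64(19.4))]
48.88 [567.9 -27.9 154.5] F [-8.7  8.  20.2] w 0.2 g 10.0
```

Force sat at about 9 N down to z 157, then rose sharply to 19.4 N with almost no travel, at angle about 0.015 and collar about 4 mm above the block. That is home. I'll hold for just over a second and watch the force and position.

```bash
python3 - <<'E'
from h import *
s=st(); p=s["ee_pos"]; H=B-75*PY
f=.005
def pt(f): p=H+165*np.cos(f)*PY; return [p[0],p[1],125+165*np.sin(f)+27]
t0=s["clock"]
while bot.read_state()["clock"]-t0<1.5:
    bot.dwell(.12); F=np.mean([(bot.dwell(.01),bot.read_state()["ft_force"])[1] for _ in range(4)],0)
    s=bot.read_state(); print(F.round(1),s["ee_pos"].round(2),round(f,4))
    if F[2]<19.5: f-=.15/165; bot.servo_line(pt(f),speed=10,until_force=6)
st()
E
```

```text
48.88 [567.9 -27.9 154.5] F [-8.7  8.  20.2] w 0.2 g 10.0
[-8.7  8.4 20. ] [567.91 -27.85 154.56] 0.005
[-8.7  8.1 19.7] [567.93 -27.86 154.58] 0.005
[-9.   8.2 19.9] [567.9  -27.86 154.54] 0.005
[-8.6  8.  19.9] [567.93 -27.86 154.59] 0.005
[-8.8  8.  19.9] [567.91 -27.86 154.54] 0.005
[-8.5  7.8 19.7] [567.92 -27.86 154.54] 0.005
[-9.1  8.3 20. ] [567.91 -27.85 154.55] 0.005
[-8.7  7.8 20. ] [567.91 -27.84 154.53] 0.005
[-8.9  8.5 20. ] [567.91 -27.85 154.56] 0.005
[-8.9  8.3 19.8] [567.92 -27.86 154.55] 0.005
50.38 [567.9 -27.9 154.6] F [-8.7  8.8 19.4] w 0.0 g 10.0
```

The force held steady at 20 N for 1.5 s with no creep. I'll lift off, back away and check.

```bash
python3 - <<'E'
from h import *
p=bot.read_state()["ee_pos"]; bot.servo_line([p[0],p[1],200],speed=60); st()
q=p+60*PY; bot.servo_line([q[0],q[1],330],speed=200); bot.dwell(.3); st()
c=snap("wrist","w5"); cv2.imwrite("pics/w5.png",c["image"]); P=c["P"]; d=P-(B-75*PY)
x,y,z=d@PX,d@PY,P[...,2]
for n,m in(("arm",(abs(x)<5)&(z>110)&(z<170)&(y>20)&(y<150)),("bar",(abs(x)>15)&(abs(x)<50)&(z>110)&(z<170)&(y>150)&(y<180))):
    if m.sum()>10: print(n,m.sum(),np.polyfit(y[m],z[m],1).round(3) if n=="arm" else (np.percentile(z[m],95),np.median(y[m])))
m=(np.hypot(x,y-75)<22)&(np.hypot(x,y-75)>13)&(abs(x)>10)&(z>72)&(z<100); print("collar top z",m.sum(),np.median(z[m]) if m.any() else None)
E
```

```text
51.32 [567.7 -27.9 199.6] F [0.4 0.1 0.4] w -0.2 g 0.0
52.48 [556.9  30.9 329.4] F [ 0.1 -0.1  0.1] w -0.1 g 0.0
arm 80 [8.40000e-02 1.23351e+02]
bar 1143 (np.float64(137.7362343799887), np.float64(167.05024658694543))
collar top z 0 None
```

View pics/w5.png

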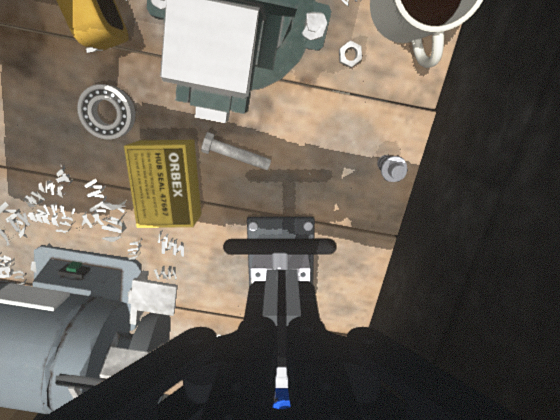

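The clamp is closed at about 0.02–0.03 rad, the bystanders look in place, and the arm is clear of everything. Handing in.

```bash
python3 -c "
from rig import bot; print(bot.finish_job())"
```

```text
the job is handed in; nothing more can be done
None
```

I handed the job in, and no verdict came back: the cartridge was pressed home with about 20 N at the handle for 1.5 s, its collar an estimated 4 mm above the block (worked out from the arm position, since the collar was hidden), with the clamp left closed at about 0.03 rad and the nut, carton, bolt and mug untouched.

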